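Shim a rocking stereo microscope

TASK

The stereo microscope rocks because one of its four rubber feet, the one that the steel wedge points at, hangs a few millimetres clear of the bench. With the fingertips push the wedge straight in, thin end first, along the bench under that foot until it is snug and carries the foot while the other three feet still stand firmly on the bench; then press down with the fingers on the toe above that foot to check that it no longer gives, and draw back clear. Do not pick up the wedge, do not lift or shove the microscope, and leave the small things around it alone.

Things in the scene. Friction and masses are not known exactly. Their poses are not given: they have to be found in the camera images.
- microscope: White stereo microscope, 5 kg, loose on four domed rubber feet (24 mm across). Origin: on the bench under the centre of the raised foot; +x points level along its toe, across the base to the opposite foot; z up. Other feet at (170, -170), (170, 170), (339, 0) mm. The base plate (52 mm high) begins 35 mm from the origin along +x; all above it (to 410 mm high) stays 75 mm away.
- toe_top (a point): Middle of the flat white top of the toe, right above the raised foot, 38 mm above the bench. The toe is a round pad 42 mm across with an arm 34 mm wide that runs along +x to the base plate; its underside is 20 mm above the bench. Before shimming, about 2 to 4 N down on it tips the microscope.
- foot_bottom (a point): Lowest point of the raised rubber foot (a dome of 12 mm radius, fixed in the toe). Its height is the gap, 3 to 6.5 mm. The wedge first touches the foot where it is about as thick as the gap; then the rubber gives, and the push force rises over the next few millimetres of travel.
- short_foot: The raised rubber foot as a body, origin at its lowest point, z up.
- foot_right: One of the three sound rubber feet, the one at (170, -170) mm in the microscope's frame, standing on the bench. Its pose is given with the same origin and axes as the microscope, not at the foot.
- foot_left: One of the three sound rubber feet, the one at (170, 170) mm in the microscope's frame, standing on the bench. Its pose is given with the same origin and axes as the microscope, not at the foot.
- foot_opposite: One of the three sound rubber feet, the one at (339, 0) mm in the microscope's frame, standing on the bench and carrying only about 3 N until the wedge bears. Its pose is given with the same origin and axes as the microscope, not at the foot.
- wedge: Steel wedge, loose, 0.33 kg, 120 mm long (x), 50 wide (y), lying flat, pointing roughly at the raised foot. Origin: centre of its underside; thin end (2 mm high) at +x, thick end (12 mm high, flat upright face 50 wide) at -x; the top slopes evenly. 2 N slides it; it swings round if pushed at one point, two fingertips side by side keep it straight; each newton it bears adds about 1.3 N to the push.
- wedge_butt (a point): Middle of the upright face at the wedge's thick end, 6 mm above the bench.
- wedge_nose (a point): Middle of the wedge's thin end, 1 mm above the bench.
- table: White laminate bench, top at z = 0.
- objective: Bystander: black and silver objective lens standing up, 44 mm across, 41 mm high. Origin: centre of its underside.
- slide_box: Bystander: small white slide box with a blue lid, 90 x 38 x 33 mm. Origin: centre of its underside, x along its length.
- petri_dish: Bystander: clear petri dish with lid, 92 mm across, 15 mm high. Origin: centre of its underside.
- toe: The pad and arm above the raised foot; same origin and axes as microscope.
Not all that is in view belongs to the job. There is more than one size of the wedge; the one meant has the size given above.

How it is judged:
By the outcome, as a careful person would: the job done as asked, in the order asked, and still so for the second after the job is handed in, with the robot touching nothing.
It also fails if it takes over 59 s, if anything falls off the work surface, if the arm or the gripper's body presses on something with over 40 N, if the wrist force passes 120 N, or if a joint passes its speed limit or range.

ROBOT

A 6-joint arm with a two-finger parallel gripper is mounted at the origin on the work surface. World frame = base frame: x ahead of the robot, y to its left, z up, the work surface at z = 0. Lengths are in m, angles in rad, forces in N, time in s.
With the tool pointing down it reaches from about 0.35 to 0.975 m from the base axis. Payload 7.1 kg.
Tool frame: the origin (TCP) lies at the very end of the fingers, on their centre line; the grasp point (between the pads) lies 19 mm behind it; z points along the fingers, y is the line along which they close (so a half turn about z gives the same grasp; the last joint's range is limited). The gripper opens to 88 mm and grips with 3 to 60 N. Pads are 20 mm wide; open, the fingers measure 115 mm over their backs; the gripper's body (75 mm by 178 mm) begins 61 mm behind the grasp point.
Start: joints at [-1.128, 0.423, 1.63, -0, 1.089, -0.019], TCP at [0.278, -0.56, 0.223] pointing down, gripper open.
Joint ranges: [-3, 3], [-0.9, 2.11], [0.09, 2.58], [-1.31, 4.45], [0.11, 2.69], [-2.54, 2.54]. Speed limits (rad/s): [2.39, 2.39, 3.01, 3.14, 3.14, 3.14].

INTERFACE

Orientations are given as a unit quaternion [w, x, y, z].
In Python, from rig import env, grab_frame, camera_params, spot_in, silhouettes gives the robot as it stands. Calls block until the motion is done:
- env.move_pose(position, orientation): joint-space move of the TCP to a pose.
- env.move_linear(position, rot=None, rate=0.15): straight line of the TCP; rot=None keeps the orientation; rate is the mean speed in m/s.
- env.set_joints(angles): joint-space move.
- env.gripper_to(opening, force=None): finger opening in m; force is the grip in N (None keeps the last); returns when the fingers have stopped.
- env.pause(seconds).
- env.solve_ik(position, orientation): joint angles nearest the present ones, or None.
- env.state(): the state.
- grab_frame(name): name is "scene" or "side" or "wrist"; returns the picture (400x640x3 uint8, red, green, blue); there is no depth.
- camera_params(name): a dict with "camera_matrix" (3x3 intrinsics, pixels), "rvec" (rotation vector, rad) and "tvec" (3), from world to camera coordinates, as OpenCV has them. Camera axes: x right, y down, z forward; pixel columns grow to the right and rows downward; lengths in m; the calibration is good to about 2 mm. The wrist camera is an equidistant fisheye: a pixel r from the principal point sees the ray r / f radians off the axis. A picture is of the moment at which its call begins: read the wrist's pose just before it. camera_params takes no time and is no camera call; for the wrist camera it gives the pose at the moment of the call.
A pose or a line that the arm cannot do raises env.Unreachable and nothing moves.
- env.sign_off(): hands the job in; it is judged then, once.
Trained networks look in the newest picture that a camera, given by its name, has taken for a name from the list of things; names that differ only in an ending like _2 or _b are one class to them, and where a whole thing is asked for, a point or a joint stands for the part that bears it (a point fixed in the world has none). Each returns a list of dicts, best first, with "score" (0 to 1); they miss things now and then, are a little off and sometimes report something else, mostly with a low value. They report only what shows in the picture. A call takes as long as a camera call. They do not tell look-alikes from the thing itself.
- spot_in(camera, thing): "bbox" ([left, top, width, height] in pixels, round what is visible of it).
- silhouettes(camera, thing): "pixels" (400x640 bool, what is visible of it) and "bbox" ([left, top, width, height] in pixels, round what is visible of it).
The state is a dict: "time_s": time; "joint_positions": joint angles; "joint_vel": joint speeds; "joint_efforts": joint torques, N m; "ee_pos": TCP position; "tcp_rot": TCP orientation; "ft_force": force on the tool from outside, world axes, zero at the start; "torque": the same for the moment, N m; "grip_width": finger opening in m; "finger_force": force on a finger pad.
Only numpy, scipy, OpenCV 4.12 (cv2) and the standard library are available. Lean on these libraries where they do the work, as an engineer would, in place of code of your own. Each camera call takes 0.05 s, during which the arm holds its last target. There are 200 camera calls.

## Working session

There is one attempt and no reset: what is moved stays moved. The work goes in short steps, each a Python script; the robot and the scene stay as the last script left them, time stands still between calls to the robot, and variables do not carry over. Pictures are saved under pics/ and viewed, at most 10 in all, crops included, and the job is handed in when it is done.

```bash
ls; mkdir -p pics
python3 - <<'E'
from rig import env, grab_frame, camera_params, spot_in, silhouettes
import cv2,numpy as np
fr=[]
for c in ["scene","side"]:
    f=grab_frame(c); cv2.imwrite(f"pics/{c}0.png",f[:,:,::-1])
    for t in ["wedge","microscope","short_foot","toe","toe_top","wedge_butt","objective","slide_box","petri_dish"]:
        print(c,t,[(np.round(d["score"],2),np.round(d["bbox"]).tolist()) for d in spot_in(c,t)][:4])
print(env.state()["time_s"])
E
```

```text
pics
scene wedge [(np.float64(0.92), [205.0, 212.0, 59.0, 62.0]), (np.float64(0.66), [242.0, 293.0, 82.0, 80.0]), (np.float64(0.56), [313.0, 209.0, 53.0, 22.0])]
scene microscope [(np.float64(0.59), [380.0, 56.0, 207.0, 241.0])]
scene short_foot [(np.float64(0.54), [310.0, 208.0, 58.0, 26.0])]
scene toe [(np.float64(0.92), [381.0, 206.0, 28.0, 18.0]), (np.float64(0.19), [311.0, 210.0, 58.0, 23.0])]
scene toe_top [(np.float64(0.88), [378.0, 203.0, 34.0, 23.0]), (np.float64(0.35), [310.0, 209.0, 58.0, 26.0])]
scene wedge_butt [(np.float64(0.92), [246.0, 295.0, 77.0, 82.0]), (np.float64(0.82), [204.0, 213.0, 60.0, 61.0]), (np.float64(0.71), [312.0, 208.0, 60.0, 26.0])]
scene objective [(np.float64(0.74), [333.0, 247.0, 23.0, 26.0])]
scene slide_box [(np.float64(0.78), [308.0, 166.0, 35.0, 23.0])]
scene petri_dish [(np.float64(0.6), [373.0, 168.0, 38.0, 30.0]), (np.float64(0.3), [1.0, 4.0, 637.0, 395.0])]
side wedge [(np.float64(0.82), [276.0, 198.0, 66.0, 41.0]), (np.float64(0.78), [360.0, 127.0, 52.0, 62.0]), (np.float64(0.55), [258.0, 108.0, 73.0, 30.0]), (np.float64(0.28), [0.0, 60.0, 268.0, 320.0])]
side microscope [(np.float64(0.91), [0.0, 59.0, 270.0, 324.0])]
side short_foot [(np.float64(0.46), [274.0, 196.0, 67.0, 41.0])]
side toe [(np.float64(0.95), [232.0, 222.0, 35.0, 30.0])]
side toe_top [(np.float64(0.81), [235.0, 224.0, 35.0, 30.0])]
side wedge_butt [(np.float64(0.94), [273.0, 196.0, 68.0, 46.0]), (np.float64(0.92), [363.0, 130.0, 47.0, 60.0]), (np.float64(0.88), [260.0, 106.0, 74.0, 31.0]), (np.float64(0.44), [271.0, 165.0, 17.0, 25.0])]
side objective [(np.float64(0.97), [270.0, 165.0, 20.0, 28.0]), (np.float64(0.68), [0.0, 62.0, 269.0, 317.0]), (np.float64(0.54), [251.0, 278.0, 54.0, 50.0])]
side slide_box [(np.float64(0.97), [336.0, 237.0, 51.0, 41.0])]
side petri_dish [(np.float64(0.72), [253.0, 273.0, 52.0, 55.0])]
1.0
```

View pics/scene0.png

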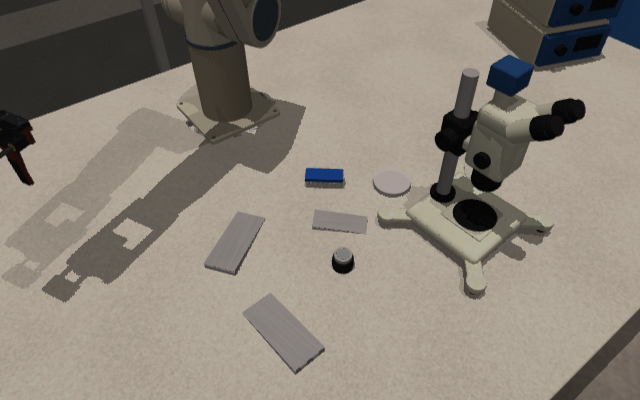

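View pics/side0.png

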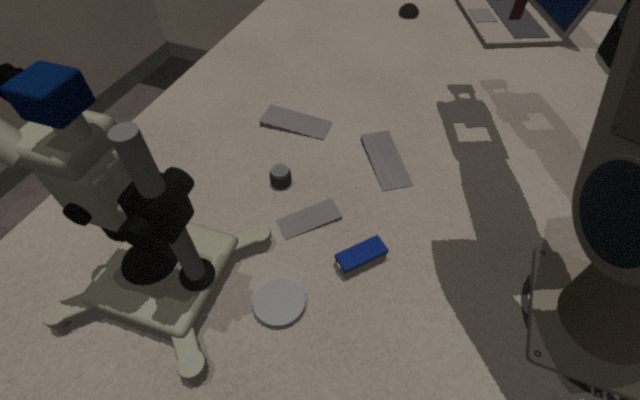

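The pictures show three wedges:
- **A:** scene (340,222), side (310,218). It lies in line with the near toe, at scene (395,215) / side (255,235).
- **B:** scene (236,242), side (386,160).
- **C:** scene (284,332), side (296,122).

Next I measure them on the bench plane.

```bash
cat > h.py <<'E'
from rig import env, grab_frame, camera_params, spot_in, silhouettes
import cv2,numpy as np
from scipy.optimize import least_squares
def cam(c):
    p=camera_params(c); R=cv2.Rodrigues(np.array(p["rvec"],float))[0]
    return np.array(p["camera_matrix"],float),R,np.array(p["tvec"],float).ravel()
def proj(c,P,k=None):
    K,R,t=k or cam(c); X=np.atleast_2d(P)@R.T+t
    if c=="wrist":
        r=np.hypot(X[:,0],X[:,1]); th=np.arctan2(r,X[:,2]); s=th/np.maximum(r,1e-9)
        X=np.c_[X[:,0]*s,X[:,1]*s,np.ones(len(X))]
    x=X@K.T; return x[:,:2]/x[:,2:]
def back(c,uv,z=0,k=None):
    K,R,t=k or cam(c); d=np.c_[np.atleast_2d(uv),np.ones(len(np.atleast_2d(uv)))]@np.linalg.inv(K).T
    if c=="wrist":
        r=np.hypot(d[:,0],d[:,1]); s=np.sin(r)/np.maximum(r,1e-9); d=np.c_[d[:,0]*s,d[:,1]*s,np.cos(r)]
    d=d@R; o=-R.T@t; return o+d*((z-o[2])/d[:,2])[:,None]
def contour(m):
    cs,_=cv2.findContours(m.astype(np.uint8),cv2.RETR_EXTERNAL,cv2.CHAIN_APPROX_NONE)
    return max(cs,key=cv2.contourArea)[:,0,:].astype(float)
W=np.array([[sx*.06,sy*.025,z] for sx,hz in((1,.002),(-1,.012)) for sy in(1,-1) for z in(0,hz)])
def wedge_pts(x,y,a,V=W):
    c,s=np.cos(a),np.sin(a); return V@np.array([[c,s,0],[-s,c,0],[0,0,1]])+[x,y,0]
def fit_wedge(obs,p0,V=W):
    """obs: list of (camera, params, contour). Fit the hull outline to the contours."""
    def f(p):
        r=[]
        for c,k,ct in obs:
            h=cv2.convexHull(proj(c,wedge_pts(*p,V=V),k).astype(np.float32))
            r+=[cv2.pointPolygonTest(h,tuple(map(float,q)),True) for q in ct]
        return np.array(r)-0.3
    s=least_squares(f,p0,loss="soft_l1",x_scale=[.01,.01,.1],diff_step=1e-4); return s.x,np.sqrt(np.mean(f(s.x)**2))
E
python3 - <<'E'
from h import *
for c in["scene","side"]:
    k=cam(c); f=grab_frame(c)
    print(c,"f",k[0][0,0],"cam at",np.round(-k[1].T@k[2],3))
    for t in["wedge","toe_top","objective","petri_dish","slide_box","microscope"]:
        for d in silhouettes(c,t)[:4]:
            ct=contour(d["pixels"]); q=back(c,ct,.038 if t=="toe_top" else .005,k)[:,:2]
            r=cv2.minAreaRect((q*1000).astype(np.float32))
            print(t,round(d["score"],2),np.round(d["bbox"]).tolist(),"rect mm",np.round(r[0]),np.round(r[1]),round(r[2]))
E
```

```text
scene f 493.64644195062243 cam at [ 1.082 -0.476  0.84 ]
wedge 0.95 [243.0, 295.0, 82.0, 78.0] rect mm [ 668. -266.] [167.  74.] 5
wedge 0.81 [313.0, 207.0, 53.0, 25.0] rect mm [524. -13.] [121.  58.] 45
wedge 0.67 [206.0, 213.0, 56.0, 64.0] rect mm [ 429. -227.] [ 74. 164.] 36
toe_top 0.71 [380.0, 206.0, 28.0, 19.0] rect mm [601.  74.] [69. 50.] 52
objective 0.78 [331.0, 248.0, 26.0, 26.0] rect mm [610. -73.] [46. 67.] 52
petri_dish 0.8 [374.0, 168.0, 40.0, 28.0] rect mm [499. 167.] [ 90. 102.] 49
slide_box 0.64 [306.0, 167.0, 39.0, 24.0] rect mm [391.  44.] [93. 70.] 49
microscope 0.58 [379.0, 54.0, 206.0, 242.0] rect mm [568. 473.] [367. 939.] 25
side f 387.1046565070894 cam at [0.331 0.393 0.623]
wedge 0.88 [273.0, 198.0, 67.0, 40.0] rect mm [523. -13.] [123.  57.] 47
wedge 0.68 [361.0, 128.0, 51.0, 63.0] rect mm [ 430. -228.] [ 75. 178.] 35
wedge 0.56 [258.0, 105.0, 73.0, 31.0] rect mm [ 670. -266.] [175.  87.] 3
wedge 0.39 [337.0, 234.0, 50.0, 45.0] rect mm [401.  29.] [102.  53.] 50
toe_top 0.77 [236.0, 224.0, 32.0, 31.0] rect mm [593.  86.] [68. 48.] 45
objective 0.78 [271.0, 162.0, 20.0, 29.0] rect mm [626. -92.] [45. 73.] 25
petri_dish 0.7 [249.0, 276.0, 57.0, 49.0] rect mm [504. 163.] [92. 93.] 22
slide_box 0.86 [335.0, 236.0, 51.0, 41.0] rect mm [402.  30.] [103.  51.] 50
microscope 0.56 [1.0, 59.0, 267.0, 322.0] rect mm [1053.   62.] [ 374. 1104.] 69
```

Wedge A measures about 120 x 50 mm. B and C measure about 165–175 x 75–85 mm, so A is the one meant. I fit it with both cameras, then move above its butt for a wrist view.

```bash
cat >> h.py <<'E'
from scipy.spatial.transform import Rotation as Ro
def quat(a,flip=0):
    """tool down, tool x along world yaw a (+pi if flip)"""
    q=(Ro.from_euler("z",a+np.pi*flip)*Ro.from_euler("x",np.pi)).as_quat(); return q[[3,0,1,2]]
E
python3 - <<'E'
from h import *
obs=[]
crop=None
for c in["scene","side"]:
    f=grab_frame(c); k=cam(c)
    ds=silhouettes(c,"wedge")
    tgt=proj(c,[[.523,-.013,.005]],k)[0]
    d=min(ds,key=lambda d:np.hypot(*(np.array(d["bbox"][:2])+np.array(d["bbox"][2:])/2-tgt)))
    o=(c,k,contour(d["pixels"])); obs.append(o)
    print(c,fit_wedge([o],[.523,-.013,.8]),fit_wedge([o],[.523,-.013,.8+np.pi]))
p,e=fit_wedge(obs,[.523,-.013,.8]); print("both",p,e)
a=p[2]; b=p[:2]-.085*np.array([np.cos(a),np.sin(a)])
for fl in(0,1): 
    print(fl,env.solve_ik([*b,.26],quat(a,fl)))
fl=min((0,1),key=lambda fl:abs(env.solve_ik([*b,.26],quat(a,fl))[5]) if env.solve_ik([*b,.26],quat(a,fl)) is not None else 9)
env.move_pose([*b,.26],quat(a,fl)); print(fl)
f=grab_frame("wrist"); cv2.imwrite("pics/w1.png",f[:,:,::-1]); k=cam("wrist"); print("camat",-k[1].T@k[2],k[0])
for n,P in dict(wedge=[*p[:2],.005],toe=[.597,.08,.038]).items(): print(n,proj("wrist",[P],k))
for t in["wedge","toe_top","toe","short_foot"]: print(t,[(round(d["score"],2),d["bbox"]) for d in spot_in("wrist",t)])
print(env.state()["time_s"],env.state()["ft_force"])
E
```

```text
scene (array([ 0.52323362, -0.01220984,  0.7923168 ]), np.float64(0.5377034461065214)) (array([ 0.52250483, -0.01282094,  3.8650648 ]), np.float64(0.7780356104025403))
side (array([ 0.66449765, -0.26263589,  3.23336804]), np.float64(5.061276033638197)) (array([ 0.66445421, -0.26264686,  3.23437493]), np.float64(5.062509370788505))
both [ 0.58187468 -0.11369413  2.07599477] 30.523218547506726
0 [-0.31146827  0.42393999  1.5367941   0.          1.18085857 -0.81666672]
1 [-3.11468272e-01  4.23939987e-01  1.53679410e+00 -4.44089210e-16
  1.18085857e+00  2.32492593e+00]
0
camat [ 0.58821885 -0.12863758  0.42271906] [[309.70691629   0.         318.8244298 ]
 [  0.         309.70691629 194.12089445]
 [  0.           0.           1.        ]]
wedge [[320.14156976 102.23779016]]
toe [[402.78114178 -15.5605738 ]]
wedge [(0.95, [270.8, 0.0, 93.3, 49.1]), (0.93, [158.4, 62.7, 60.9, 121.2]), (0.56, [263.9, 181.6, 120.0, 81.9])]
toe_top []
toe [(0.52, [383.9, 0.0, 16.1, 6.1])]
short_foot []
3.9917 [ 0.39736681 -0.35132078 -0.67324463]
```

The side fit latched onto wedge C because the network missed A there, so the joint fit and the arm's pose are wrong. The scene fit is good (0.523, -0.012, 45.4°), so I look from there.

Run:
```python
from h import *
a=.792
env.move_pose([.495,-.035,.2],quat(a))
f=grab_frame("wrist"); k=cam("wrist"); v=f[:,:,::-1].copy(); np.save("w2.npy",f)
best=None
for t in["wedge","toe_top","toe","short_foot"]:
    for d in silhouettes("wrist",t):
        print(t,round(d["score"],2),d["bbox"])
        if t=="wedge":
            ct=contour(d["pixels"]); r=fit_wedge([("wrist",k,ct)],[.523,-.012,.79]); r2=fit_wedge([("wrist",k,ct)],[.523,-.012,.79+np.pi]); print(r,r2)
            if best is None or r[1]<best[1]: best=r
        if t=="toe":
            q=back("wrist",contour(d["pixels"]),.038,k)[:,:2]*1000; print(np.round(q[::6]).tolist())
h=cv2.convexHull(proj("wrist",wedge_pts(*best[0]),k).astype(np.float32))
cv2.imwrite("pics/w2.png",v)
print("wedge",best[0],h.round().tolist()); print("time",env.state()["time_s"])
```

```text
wedge 0.95 [316.9, 269.7, 112.7, 61.7]
(array([ 0.40188064, -0.25055274,  2.5950185 ]), np.float64(7.124606598951379)) (array([ 0.41633864, -0.23741671,  5.08741228]), np.float64(8.125403673650025))
wedge 0.82 [297.4, 91.8, 48.5, 103.7]
(array([ 0.52175731, -0.0125361 ,  0.8139483 ]), np.float64(0.5705345653378365)) (array([ 0.52071678, -0.01358921,  3.95702155]), np.float64(0.9102307471567643))
wedge 0.59 [469.6, 148.7, 96.6, 95.1]
(array([ 0.66748435, -0.26006114,  3.21720901]), np.float64(9.567798112829834)) (array([ 0.66988901, -0.25968039,  6.34958696]), np.float64(10.446266215304744))
toe_top 0.88 [291.3, 2.1, 35.6, 69.1]
toe 0.65 [292.9, 6.2, 39.2, 67.6]
[[629.0, 97.0], [619.0, 96.0], [611.0, 97.0], [608.0, 102.0], [607.0, 110.0], [604.0, 115.0], [599.0, 110.0], [594.0, 105.0], [590.0, 99.0], [585.0, 94.0], [581.0, 89.0], [575.0, 86.0], [570.0, 81.0], [566.0, 76.0], [564.0, 68.0], [565.0, 60.0], [569.0, 55.0], [574.0, 51.0], [580.0, 49.0], [587.0, 49.0], [595.0, 50.0], [599.0, 56.0], [602.0, 61.0], [605.0, 68.0], [610.0, 73.0], [614.0, 78.0], [619.0, 83.0], [623.0, 88.0], [628.0, 93.0]]
wedge [ 0.52175731 -0.0125361   0.8139483 ] [[[344.0, 195.0]], [[301.0, 196.0]], [[298.0, 93.0]], [[342.0, 92.0]]]
time 5.5833
```

View pics/w2.png

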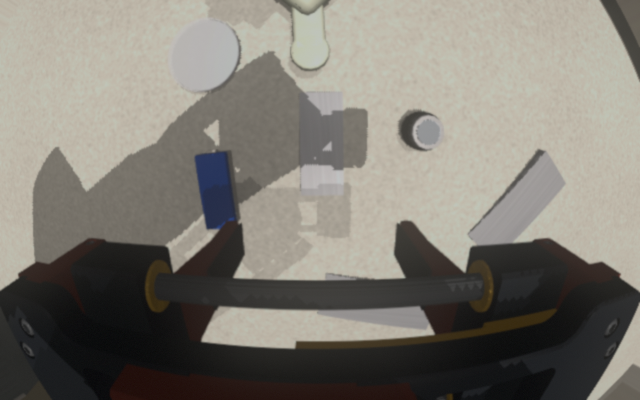

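The wrist view shows wedge A at (320,143), the toe pad at (310,52) with its arm going up, the objective at (423,130), the slide box at (216,190) and the dish at (205,55). The foot seems to lie about 10 mm left of the wedge's line. I'll measure it again from nearer overhead, with a 3D toe model.

```bash
cat >> h.py <<'E'
th=np.linspace(0,2*np.pi,48)
T=np.array([[.021*np.cos(t),.021*np.sin(t),z] for t in th for z in(.02,.038)]+[[x,s*.017,z] for x in(0,.037) for s in(1,-1) for z in(.02,.038)])
def fit_toe(obs,p0):
    """arm+pad as union: distance to pad hull or arm hull, whichever is larger; far end ignored"""
    def hulls(c,k,p):
        P=wedge_pts(*p,V=T); return [cv2.convexHull(proj(c,q,k).astype(np.float32)) for q in(P[:96],P[96:])]
    def f(p):
        r=[]
        for c,k,ct in obs:
            hs=hulls(c,k,p)
            r+=[max(cv2.pointPolygonTest(h,tuple(map(float,q)),True) for h in hs) for q in ct]
        return np.array(r)-.3
    o2=[]
    for c,k,ct in obs:
        q=back(c,ct,.03,k)[:,:2]-p0[:2]; o2.append((c,k,ct[q@[np.cos(p0[2]),np.sin(p0[2])]<.026]))
    obs=o2
    s=least_squares(f,p0,loss="soft_l1",x_scale=[.01,.01,.1],diff_step=1e-4); return s.x,np.sqrt(np.mean(f(s.x)**2))
def rel(w,m):
    """foot seen from the wedge: along, left (mm), heading of microscope minus wedge (deg)"""
    d=np.array(m[:2])-w[:2]; c,s=np.cos(w[2]),np.sin(w[2])
    return np.round([1e3*(d[0]*c+d[1]*s),1e3*(-d[0]*s+d[1]*c),np.degrees(m[2]-w[2])],2)
E
python3 - <<'E'
from h import *
env.move_pose([.512,-.005,.2],quat(.81))
f=grab_frame("wrist"); k=cam("wrist"); v=f[:,:,::-1].copy()
w=min((fit_wedge([("wrist",k,contour(d["pixels"]))],[.522,-.0125,.81]) for d in silhouettes("wrist","wedge")),key=lambda r:r[1]); print("wedge",w)
P=[.59,.078,.82]; tf=[]; O=[]
for n in("toe","toe_top"):
    for d in silhouettes("wrist",n)[:1]:
        o=("wrist",k,contour(d["pixels"])); m=fit_toe([o],P); print(n,d["score"],d["bbox"],m,rel(w[0],m[0])); tf.append(m)
for c in("scene","side"):
    grab_frame(c); kc=cam(c)
    for d in silhouettes(c,"toe")[:1]:
        print(c,d["score"],fit_toe([(c,kc,contour(d["pixels"]))],P))
m=tf[0][0]
big=cv2.resize(v[0:230,200:440],None,fx=2.5,fy=2.5)
def dr(P,col): cv2.polylines(big,[np.int32((cv2.convexHull(proj("wrist",P,k).astype(np.float32))-[200,0])*2.5+1)],True,col,1)
dr(wedge_pts(*w[0]),(0,0,255)); M=wedge_pts(*m,V=T); dr(M[:96],(0,160,0)); dr(M[96:],(255,0,0))
cv2.imwrite("pics/w3.png",big); print(env.state()["time_s"])
E
```

```text
wedge (array([ 0.52139294, -0.01254457,  0.80233142]), np.float64(0.7642156910627421))
toe 0.97 [303.4, 35.5, 40.0, 65.6] (array([0.5854759 , 0.07008864, 0.87165766]), np.float64(0.8511643612650556)) [103.95  11.36   3.97]
toe_top 0.79 [304.1, 31.9, 36.3, 68.4] (array([0.58493918, 0.07004118, 0.85899499]), np.float64(0.7918904199395248)) [103.54  11.71   3.25]
scene 0.56 (array([0.58649262, 0.06831666, 0.86104889]), np.float64(0.5224159964218156))
side 0.7 (array([0.58652866, 0.07199921, 0.86035485]), np.float64(0.9493020941294205))
6.25
```

View pics/w3.png

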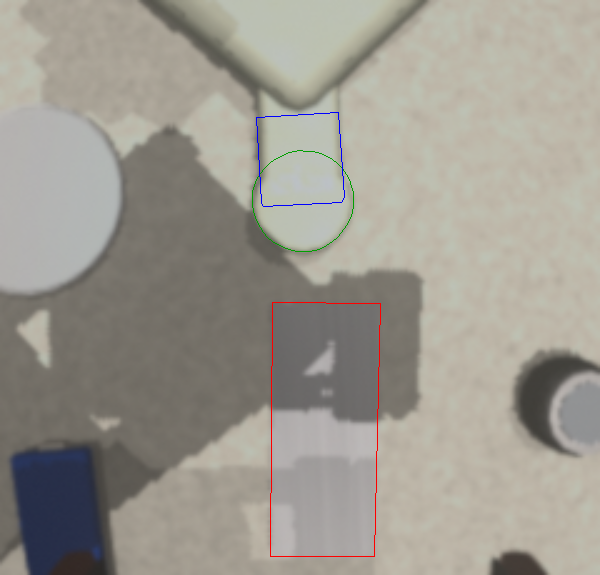

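Microscope: origin (0.5855, 0.070), heading ≈0.85. In its frame the wedge centre sits about 6 mm to the right, turned about -3°. I'll line it up with a gentle two-finger nudge on its right side, with the contact line parallel to the microscope's x axis, and then look again.

```bash
cat >> h.py <<'E'
M=np.array([.5857,.0702,.852])
def mw(x,y,z,m=M):
    c,s=np.cos(m[2]),np.sin(m[2]); return [m[0]+x*c-y*s,m[1]+x*s+y*c,z]
def look(p0w,p0m=M,name=None):
    f=grab_frame("wrist"); k=cam("wrist")
    w=min((fit_wedge([("wrist",k,contour(d["pixels"]))],p0w) for d in silhouettes("wrist","wedge")),key=lambda r:r[1])
    ds=silhouettes("wrist","toe"); m=fit_toe([("wrist",k,contour(ds[0]["pixels"]))],p0m) if ds else None
    print("wedge",w,"toe",m,"rel M",rel(w[0],M),"rel m",rel(w[0],m[0]) if m else 0)
    if name:
        v=f[:,:,::-1].copy(); cv2.imwrite(name,cv2.resize(v[0:240,180:460],None,fx=2.5,fy=2.5))
    return w,m
E
python3 - <<'E'
from h import *
q=quat(M[2]+np.pi/2); X=-.1185
env.gripper_to(.05)
env.move_pose(mw(X,-.058,.06),q)
env.move_linear(mw(X,-.058,.002),rate=.08)
f0=np.array(env.state()["ft_force"])
for y in(-.05,-.045,-.041,-.038,-.035):
    env.move_linear(mw(X,y,.002),rate=.03); print(y,np.round(np.array(env.state()["ft_force"])-f0,1))
env.move_linear(mw(X,-.055,.002),rate=.08)
env.move_linear(mw(X,-.055,.08),rate=.15)
env.move_pose(mw(-.105,0,.2),quat(M[2]))
look([.520,-.008,.85],name="pics/w4.png"); print(env.state()["time_s"])
E
```

```text
-0.05 [-0.4  0.5 -0.8]
-0.045 [ 0.8 -0.4  0.8]
-0.041 [ 1.1 -1.   0.9]
-0.038 [ 0.3 -0.1  0.1]
-0.035 [ 1.1 -0.3  0.6]
wedge (array([ 0.51502037, -0.00796513,  0.85422765]), np.float64(0.7256780258060487)) toe (array([0.58580346, 0.07017594, 0.87803445]), np.float64(0.515968997522173)) rel M [105.36  -1.96  -0.13] rel m [105.41  -2.05   1.36]
13.5833
```

View pics/w4.png

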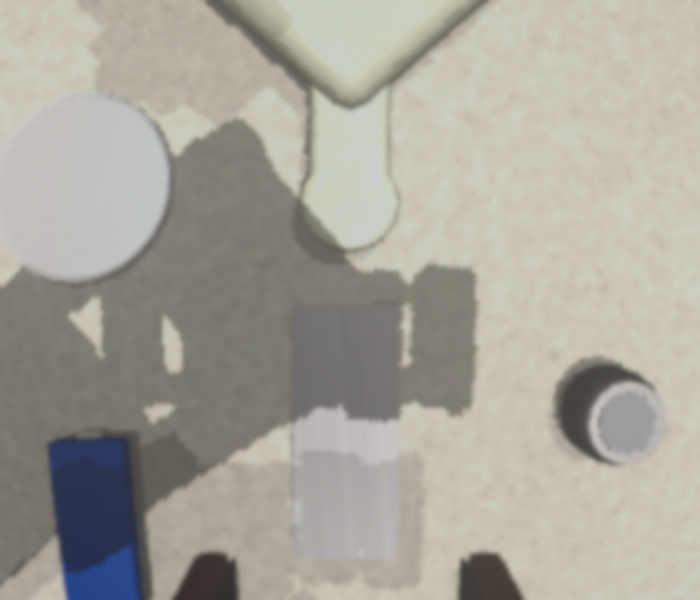

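The wedge now points straight at the foot: heading within about 1° and centred to 2 mm, with the wedge at (346,430) below the toe pad at (350,200). Now I push it in with two fingertips side by side, watching the force.

```bash
cat >> h.py <<'E'
def force(n=6,dt=.02):
    F=[]
    for _ in range(n): F.append(env.state()["ft_force"]); env.pause(dt)
    F=np.mean(F,0); c,s=np.cos(M[2]),np.sin(M[2]); return np.array([-(F[0]*c+F[1]*s),-F[0]*s+F[1]*c,F[2]])
E
cat > push.py <<'E'
from h import *
Y=.0015
env.gripper_to(.018)
env.move_pose(mw(-.195,Y,.06),quat(M[2]))
env.move_linear(mw(-.195,Y,.003),rate=.1)
f0=force(10); print("f0",f0,env.state()["time_s"])
env.move_linear(mw(-.125,Y,.003),rate=.05)   # nose near the foot's line
print(force()-f0,env.state()["time_s"])
x=-.125; step=.002
while x<-.062:
    x+=step; env.move_linear(mw(x,Y,.003),rate=.04); f=force(5)-f0
    print(round(x*1e3,1),np.round(f,1),round(env.state()["time_s"],2))
    if f[0]>3.5: step=.0007
    if f[0]>11: break
    if env.state()["time_s"]>34: break
E
python3 push.py
```

```text
f0 [ 0.30644452 -0.15586827  0.16279182] 15.8583
[-0.13567402  0.47072413 -0.42302902] 17.5083
-123.0 [1.4 0.7 0.6] 17.84
-121.0 [1.3 1.  0.7] 18.18
-119.0 [ 0.4  0.8 -0.2] 18.51
-117.0 [ 0.3  0.5 -0.2] 18.84
-115.0 [ 0.4  0.3 -0.1] 19.18
-113.0 [2.  0.6 1.6] 19.51
-111.0 [4.4 0.7 3.3] 19.84
-110.3 [5.7 0.5 3.7] 20.18
-109.6 [7.  0.3 4.5] 20.51
-108.9 [8.1 0.2 4.8] 20.84
-108.2 [ 8.8 -0.2  5.4] 21.18
-107.5 [ 9.3 -0.   5.8] 21.51
-106.8 [10.1 -0.4  6.6] 21.84
-106.1 [10.7 -0.7  7.3] 22.18
-105.4 [12.1 -0.4  7.7] 22.51
```

Contact came at x ≈ -112 mm and the push force rose steadily to 12 N. I nudge a little further for preload, draw back and check the fit.

Run:
```python
from h import *
Y=.0015
for x in(-.1047,-.104):
    env.move_linear(mw(x,Y,.003),rate=.04); print(x,np.round(force(5),1))
env.move_linear(mw(-.125,Y,.003),rate=.06); print(np.round(force(4),1))
env.move_linear(mw(-.13,Y,.06),rate=.15)
env.move_pose(mw(-.115,0,.2),quat(M[2]))
c=mw(-.034,0,0)
look([c[0],c[1],M[2]],name="pics/w5.png"); print(env.state()["time_s"])
print(env.solve_ik(mw(0,0,.07),quat(M[2],1)))
```

```text
-0.1047 [13.6 -0.7  8.4]
-0.104 [13.5 -0.6  9. ]
[ 0.3 -0.5  0. ]
wedge (array([0.55929488, 0.04517195, 0.84051076]), np.float64(4.9643376172061835)) toe (array([0.58518395, 0.07122562, 0.86905116]), np.float64(0.8441189730971297)) rel M [36.26 -2.98  0.66] rel m [36.68 -1.91  1.64]
25.0417
[ 0.09911299  0.58186191  1.79374114  0.          0.7659896  -2.32368334]
```

View pics/w5.png

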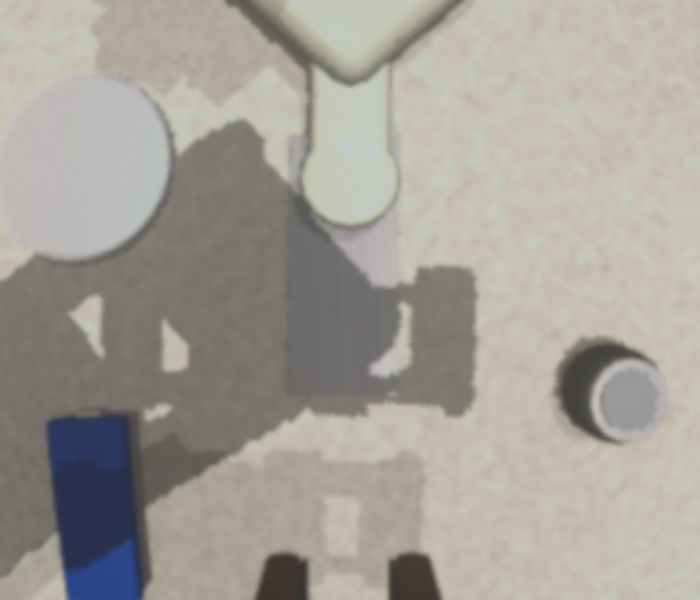

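The wedge is straight under the foot, with its nose showing past the pad at (345,140) and its butt at (345,393). The microscope hasn't moved. Next is the press check on the toe, with the tool turned half round so the wrist camera stays clear of the optics.

Run:
```python
from h import *
q=quat(M[2],1)
env.gripper_to(.0)
env.move_pose(mw(-.10,0,.16),q)
env.move_linear(mw(-.001,0,.06),rate=.15)
f0=force(8); print(f0,env.state()["time_s"])
env.move_linear(mw(-.001,0,.041),rate=.05)
z=.041
while z>.031:
    z-=.0006; env.move_linear(mw(-.001,0,z),rate=.03); f=force(4)-f0
    print(round(z*1e3,1),round(env.state()["ee_pos"][2]*1e3,2),np.round(f,1),round(env.state()["time_s"],1))
    if f[2]>13: break
env.pause(.4); print(force(4)-f0,env.state()["ee_pos"][2])
env.move_linear(mw(-.001,0,.07),rate=.08)
env.move_linear(mw(-.12,0,.2),rate=.2)
print(force(4)-f0,env.state()["time_s"])
```

```text
[0.10682669 0.1079269  0.08032374] 29.3667
40.4 40.58 [-0.1  0.1 -0. ] 30.2
39.8 39.82 [-0.3 -0.2  0.2] 30.5
39.2 39.18 [ 0.   0.1 -0.2] 30.9
38.6 38.59 [ 0.2  0.  -0. ] 31.2
38.0 38.0 [-0.6  0.  -0.5] 31.5
37.4 37.65 [0.9 0.5 3.7] 31.8
36.8 37.54 [2.1 2.  9.7] 32.1
36.2 37.37 [ 3.2  2.7 14.5] 32.4
[ 3.18190585  2.4732967  14.5178512 ] 0.03741048622275328
[-0.49633383 -0.25740051 -0.31959032] 34.575
```

The toe held 14.5 N with about 0.3–0.4 mm of give, so it no longer tips. One last look before handing in.

Run:
```python
from h import *
env.move_linear(mw(-.2,0,.25),rate=.25)
f=grab_frame("scene"); k=cam("scene"); v=f[:,:,::-1]
cv2.imwrite("pics/s9.png",cv2.resize(v[140:310,270:560],None,fx=2.7,fy=2.7))
print(fit_toe([("scene",k,contour(silhouettes("scene","toe")[0]["pixels"]))],M),env.state()["time_s"])
```

```text
Traceback (most recent call last):
rig.Unreachable: the arm cannot follow that straight line within its joint ranges
```

Run:
```python
from h import *
f=grab_frame("scene"); k=cam("scene"); v=f[:,:,::-1]
cv2.imwrite("pics/s9.png",cv2.resize(v[140:310,270:560],None,fx=2.7,fy=2.7))
print([fit_toe([("scene",k,contour(d["pixels"]))],M) for d in silhouettes("scene","toe")[:1]],env.state()["time_s"])
```

```text
[(array([0.58862417, 0.07154747, 0.9085782 ]), np.float64(1.2025749700502208))] 34.675
```

View pics/s9.png

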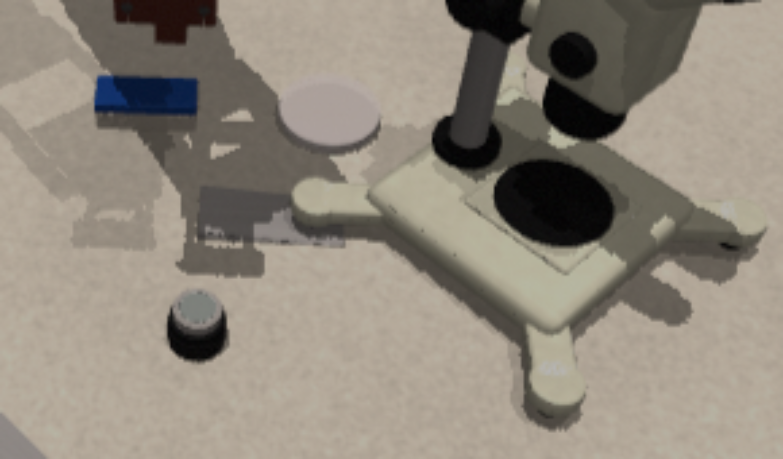

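The scene crop shows the wedge at (270,220) under the toe at (320,200). The objective, slide box and dish are untouched, and the gripper is well clear.

```bash
python3 -c "
from rig import env
print(env.sign_off())"
```

```text
the job is handed in; nothing more can be done
None
```

The wedge is in, straight and snug under the raised foot (final push about 13.5 N); a 14.5 N press on the toe gave only about 0.4 mm, the small things around it look untouched, and I drew the arm clear and handed the job in at about 35 s.

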